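# Load the bench mixer and hold its dead-man lever at run

### The job

Take the tall capped tube out of the white rack and seat it upright, fully home, in the well of the red bench mixer, and let go of it. Only then press the mixer's sprung dead-man lever down by its grey pad until the lever lies level (the run position, midway: raised is off, and the bottom stop is eject, so never push it down that far) and keep it there: finish while still holding the lever level. Leave the two short tubes in the rack, and the jar and the carton, where they are.

Things in the scene. Friction and masses are not known exactly. Their poses are not given: they have to be found in the camera images.
- tall_tube: the tube to load: a straight amber tube with a black cap of the same width, 25 mm in diameter and 95 mm tall (cap = top 18 mm), about 60 g, standing in one of the rack's four sockets with its top 61 mm above the rack's top. Origin: centre of its underside; z up along the tube.
- short_tube_a: a short tube of the same kind, 25 mm in diameter and 60 mm tall, standing in another rack socket (26 mm stand out). Leave it there. Origin: centre of its underside.
- short_tube_b: a second short tube, same as the other. Leave it there. Origin: centre of its underside.
- rack: fixed white block, 64 mm (its x) by 226 mm (its y) by 40 mm high, with four round blind sockets in a row along its y at -84, -28, 28 and 84 mm: 28 mm in diameter, 34 mm deep (floor 6 mm above the table). Three hold tubes. Origin: centre of its underside. Its place and yaw vary; it may stand on either side of the table.
- mixer: fixed red bench mixer, base 200 by 200 by 16 mm. Its own -x side faces the robot (roughly; yaw varies). A 72 by 72 mm block with the well is centred at x -30, y 55 mm, its top 60 mm above the table; behind it is a housing of the same height (x 47 to 97, y 5 to 95 mm). The lever is on the other side (y -55 mm), on a bracket up to 110 mm high (x 25 to 95, y -95 to -15 mm). Origin: centre of its underside.
- well_floor (a point): centre of the floor of the mixer's round well, 26 mm above the table; the well is 28 mm in diameter, 34 mm deep, mouth at 60 mm above the table with a 2 mm chamfer. The tube is home when its underside stands on this floor (61 mm then stand out). Axes as the mixer's.
- lever (a joint): angle (rad) of the sprung three-position lever about a level axis along the mixer's y through the mixer's x 60, z 90 mm: 0 = raised 0.35 rad at rest (off), 0.35 = level (run), 0.55 = bottom stop (eject). Grows as it is pressed. It springs back when let go; at the pad it takes about 4 N to start, 8 N at level, 11 N at the bottom stop.
- lever_pad (a point): centre of the flat top of the lever's grey pad (50 by 50 mm, 14 mm thick), 125 mm from the lever's axis towards the mixer's -x, and 7 mm above the lever's mid-line. At rest it is about 139 mm above the table and slopes; when the lever is level it is 97 mm above the table, at the mixer's x -65, y -55 mm. z is the pad's upward normal (vertical when level).
- jar: loose white screw-top jar, 60 mm in diameter and 90 mm tall, beyond the work. Leave it alone. Origin: centre of its underside.
- carton: loose closed cardboard carton, 60 by 110 by 45 mm, beyond the work. Leave it alone. Origin: centre of its underside.
Mind the look-alikes: they are no part of the job. Leave any blue, green or turquoise look-alike of the tall_tube alone.

How it is judged (in metres and radians):
On the way:
1. the tall tube stands upright and fully home in the mixer's well and is let go, the lever still raised (horizontal distance between tall_tube and well_floor below 0.005 m and z of tall_tube in the frame of well_floor below 0.004 m and angle between tall_tube's own z axis and vertical below 0.12 rad and contact force between the fingers and tall_tube below 0.1 N and value of joint lever below 0.1 rad), for 0.2 s.
At the end, for the whole second after the job is handed in: Tall tube home in the well (5 mm from centre, 4 mm from the floor, 0.12 rad from upright), fingers off it; the robot presses the lever with over 4 N and keeps it within 0.06 rad of level, nothing else on it; short tubes, jar and carton within 20 mm of their starts, upright (horizontal distance between tall_tube and well_floor below 0.005 m and z of tall_tube in the frame of well_floor below 0.004 m and angle between tall_tube's own z axis and vertical below 0.12 rad and contact force between the fingers and tall_tube below 0.1 N and value of joint lever between 0.29 and 0.41 rad and contact force between any of the fingers, the arm and lever above 4 N and contact force between each of short_tube_a, short_tube_b, jar, carton, tall_tube and lever below 0.1 N and distance of each of short_tube_a, short_tube_b, jar, carton from where it was at the start of the episode below 0.02 m and angle between each of short_tube_a, short_tube_b, jar, carton's own z axis and vertical below 0.2 rad); the arm keeps its last pose, push and grip.
It fails at once if the lever is pushed down to its bottom stop (eject) (value of joint lever above 0.52 rad).
It fails at once if the lever is pressed (over 0.15 rad) while the tall tube is not home in the well (value of joint lever above 0.15 rad and (z of tall_tube in the frame of well_floor above 0.01 m or horizontal distance between tall_tube and well_floor above 0.01 m)).
It fails at once if a short tube is moved from its place by more than 30 mm or tipped over (distance of any of short_tube_a, short_tube_b from where it was at the start of the episode above 0.03 m or angle between any of short_tube_a, short_tube_b's own z axis and vertical above 0.5 rad).
It fails at once if the jar or the carton is moved from its place by more than 30 mm or tipped over (distance of any of jar, carton from where it was at the start of the episode above 0.03 m or angle between any of jar, carton's own z axis and vertical above 0.5 rad).
It also fails if it takes over 48 s, if anything falls off the work surface, if the arm or the gripper's body presses on something with over 40 N, if the wrist force passes 120 N, or if a joint passes its speed limit or range.

### The arm

A 6-joint arm with a two-finger parallel gripper is mounted at the origin on the work surface. World frame = base frame: x ahead of the robot, y to its left, z up, the work surface at z = 0. Lengths are in mm, angles in rad, forces in N, time in s.
With the tool pointing down it reaches from about 425 to 925 mm from the base axis. Payload 12.5 kg.
Tool frame: the origin (TCP) lies at the very end of the fingers, on their centre line; the grasp point (between the pads) lies 19 mm behind it; z points along the fingers, x is the direction in which the jaws open and shut, and the axes are right-handed (so a half turn about z gives the same grasp; the last joint's range is limited). The gripper opens to 85 mm and grips with 20 to 120 N. Pads are 22 mm wide; open, the fingers measure 114 mm over their backs; the gripper's body (76 mm by 85 mm) begins 54 mm behind the grasp point. The pads swing forward as they close: fully open they stand 13 mm farther back than shut.
Start: joints at [-1.278, 0.491, 1.559, -0, 1.092, -0.106], TCP at [242.719, -575.962, 231.327] pointing down, gripper open.
Joint ranges: [-3.1, 3.1], [-0.84, 2.19], [0.05, 2.79], [-1.13, 4.28], [0.06, 2.93], [-2.69, 2.69]. Speed limits (rad/s): [2.22, 2.22, 2.79, 3.14, 3.14, 3.14].

### API

Orientations are given as a unit quaternion [x, y, z, w].
In Python, from station import arm gives the robot as it stands.
- The arm moves only by the shell command python3 -m creep 'ROWS' [OPENING] [FORCE]. ROWS is a JSON object of lists of equal length, an entry for each row: "slide": the shift along the tool's x, y, z normalised to -1 to 1, where 1 is 0.2 m, a list of three; "angular": the turn, a rotation vector about the tool's x, y, z normalised to -1 to 1, where 1 is 30 degrees, a list of three. In form: {"slide": [[x, y, z], ...], "angular": [[wx, wy, wz], ...]}. A call has 1 to 20 rows; each row is the pose to reach, as a shift and turn from the pose measured when the call began, along the tool's axes at that moment; what a row does not reach only later rows make up. A row lasts 1/12 s, in which the tool goes at most 41.7 mm and 7.16 degrees, less where a joint would pass 70% of its speed; a pose out of reach is approached as far as the arm can. A call with a number of a shift or a turn outside -1 to 1 is refused whole. A call with a gripper value outside its range is refused whole. OPENING is the opening, from 0 (shut) to 1 (fully open), set as the call begins (- or left out, the last holds). The fingers move at their own pace and stop on an object; FORCE is the grip in N (left out, the last holds). Time passes only in rows, so rows that repeat a pose let the fingers close. It gives the time, the measured TCP pose, the force and the opening at its end, in the units of the state.
- arm.read_state(): the state, without advancing time (a new reading comes with each control period).
- arm.camera(name): name is "scene" or "top" or "wrist"; returns the picture (480x640x3 uint8, red, green, blue); there is no depth.
- arm.camera_info(name): a dict with "mtx" (3x3 intrinsics, pixels), "pose" (4x4, takes a point from camera to world coordinates). Camera axes: x right, y down, z forward; pixel columns grow to the right and rows downward; lengths in mm; the calibration is good to about 2 mm. The wrist camera is an equidistant fisheye: a pixel r from the principal point sees the ray r / f radians off the axis. A picture is of the moment at which its call begins: read the wrist's pose just before it. camera_info takes no time and is no camera call; for the wrist camera it gives the pose at the moment of the call.
- arm.sign_off(): hands the job in, once; it reports no verdict.
The state is a dict: "t": time; "q": joint angles; "qvel": joint speeds; "joint_torque": joint torques, N m; "ee_pos": TCP position; "tcp_rot": TCP orientation; "force": force on the tool from outside, world axes, zero at the start; "wrist_torque": the same for the moment, N m; "grip_width": opening from 0.0 (shut) to 1.0 (fully open).
Only numpy, scipy, OpenCV 4.12 (cv2) and the standard library are available. Lean on these libraries where they do the work, as an engineer would, in place of code of your own. Each camera call takes 0.05 s, during which the arm holds its last target. There are 200 camera calls.

## Working session

There is one attempt and no reset: what is moved stays moved. The work goes in short steps, Python scripts to look and compute and a shell command to move; the robot and the scene stay as the last step left them, time stands still between calls to the robot, and variables do not carry over. Pictures are saved under pics/ and viewed, about 8 in all and at most 12, crops included, and the job is handed in when it is done.

```bash
mkdir -p pics; ls; python3 - <<'E'
from station import arm
import cv2
for n in("top","scene"):
    im=arm.camera(n); cv2.imwrite(f"pics/{n}0.png",im[:,:,::-1])
    i=arm.camera_info(n); print(n,i["mtx"],i["pose"])
s=arm.read_state();print(s)
E
```

```text
pics
top [[505.77294604   0.         312.8990225 ]
 [  0.         505.77294604 235.7939692 ]
 [  0.           0.           1.        ]] [[ 1.20196823e-02 -9.87617543e-01  1.56419679e-01  4.43762247e+02]
 [-9.99923643e-01 -1.23206269e-02 -9.54501333e-04 -3.14089240e+01]
 [ 2.86987077e-03 -1.56396263e-01 -9.87690221e-01  1.18123717e+03]
 [ 0.00000000e+00  0.00000000e+00  0.00000000e+00  1.00000000e+00]]
scene [[576.95321894   0.         329.77880812]
 [  0.         576.95321894 229.56556623]
 [  0.           0.           1.        ]] [[ 6.52462551e-01  6.60319263e-01 -3.71848207e-01  1.03667369e+03]
 [ 7.57813003e-01 -5.66260704e-01  3.24142356e-01 -3.73800850e+02]
 [ 3.47441412e-03 -4.93282156e-01 -8.69862428e-01  1.01924104e+03]
 [ 0.00000000e+00  0.00000000e+00  0.00000000e+00  1.00000000e+00]]
{'t': 0.1, 'q': array([-1.27761109e+00,  4.91533218e-01,  1.55941343e+00,  2.86258305e-06,
        1.09169411e+00, -1.05574722e-01]), 'qvel': array([ 0.00124839, -0.00113044, -0.00128813,  0.00098481, -0.00177489,
        0.00010893]), 'joint_torque': array([ 2.89971504e-03, -6.19444799e+01, -2.62024820e+01, -1.31064849e-04,
        2.87947274e-03,  1.57437984e-05]), 'ee_pos': array([ 242.64820801, -575.74946149,  230.75650712]), 'tcp_rot': array([ 8.33148933e-01, -5.53048444e-01, -4.02829336e-04, -3.35198369e-04]), 'force': array([-0.66891844, -0.02171022, -0.15046855]), 'wrist_torque': array([ 0.01994861,  0.05129409, -0.07072029]), 'grip_width': 1.0005729504766478}
```

View pics/top0.png

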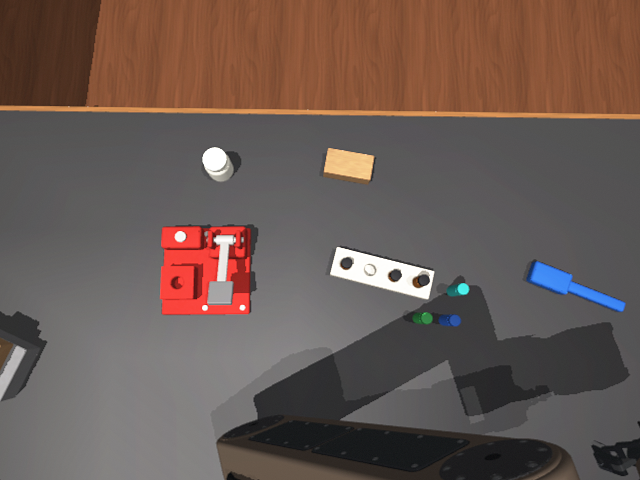

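View pics/scene0.png

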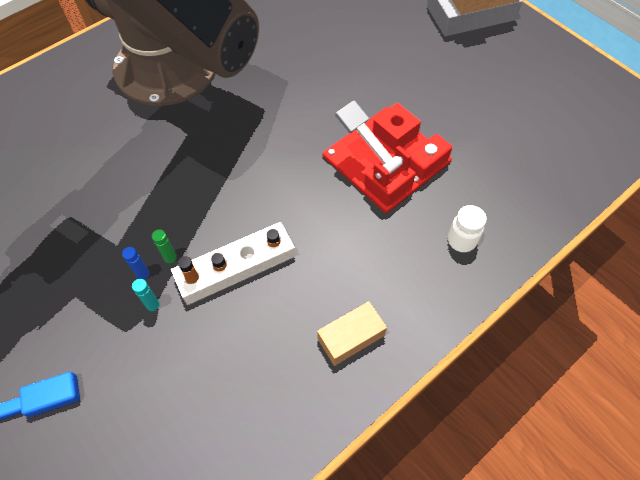

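The top view shows the mixer at about (206,270) and the rack at about (382,272). The candidates for the tall tube are:
- Amber with black cap, at the rack's right end: top (422,281), scene (186,268). It stands tallest, so it fits the description.
- Short tubes: top (346,264) and (395,275).
- Blue, green and turquoise look-alikes outside the rack: top (450,320), (423,318) and (458,289).

I'll confirm this in enlarged crops.

```bash
python3 - <<'E'
import cv2,numpy as np
a=cv2.imread("pics/top0.png")
c1=cv2.resize(a[240:305,325:475],None,fx=5,fy=5,interpolation=cv2.INTER_CUBIC)
cv2.imwrite("pics/c1.png",c1)
c2=cv2.resize(a[218:322,155:258],None,fx=5.5,fy=5.5,interpolation=cv2.INTER_CUBIC)
cv2.imwrite("pics/c2.png",c2)
E
```

```text
(no output)
```

View pics/c1.png

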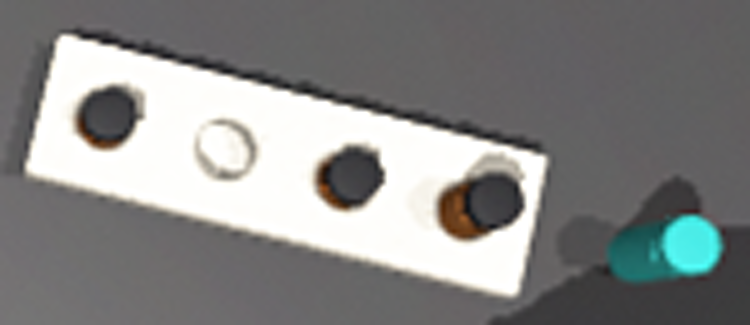

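View pics/c2.png

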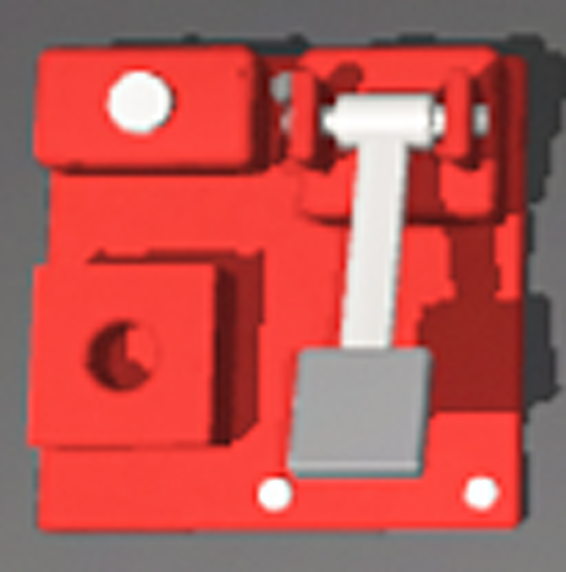

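```bash
cat > h.py <<'E'
import numpy as np
from station import arm
from scipy.spatial.transform import Rotation as R
def ray(n,uv,info=None):
    i=info or arm.camera_info(n);K=np.array(i["mtx"]);T=np.array(i["pose"])
    x=(uv[0]-K[0,2])/K[0,0];y=(uv[1]-K[1,2])/K[1,1]
    if n=="wrist":
        r=np.hypot(x,y);d=np.array([x/r*np.sin(r),y/r*np.sin(r),np.cos(r)]) if r else np.array([0,0,1.])
    else: d=np.array([x,y,1])
    return T[:3,3],T[:3,:3]@d
def onz(n,uv,z,info=None):
    o,d=ray(n,uv,info);return o+d*(z-o[2])/d[2]
def fit(local,world):
    """2D rigid fit -> centre, yaw, residuals"""
    L=np.array(local,float);W=np.array(world)[:,:2];l=L-L.mean(0);w=W-W.mean(0)
    a=np.arctan2((l[:,0]*w[:,1]-l[:,1]*w[:,0]).sum(),(l*w).sum())
    M=np.array([[np.cos(a),-np.sin(a)],[np.sin(a),np.cos(a)]])
    t=W.mean(0)-M@L.mean(0);return t,a,np.round(W-(L@M.T+t),1)
def go(target,rv_world_yaw=0.):
    """shift in slide units in the tool frame, for target TCP"""
    s=arm.read_state();Rt=R.from_quat(s["tcp_rot"])
    print("slide",np.round(Rt.inv().apply(np.array(target)-s["ee_pos"])/200,4),
      "wz->units per world yaw:",np.round(-np.degrees(rv_world_yaw)/30,4),"toolx",np.round(Rt.apply([1,0,0]),4),"toolz",np.round(Rt.apply([0,0,1]),4))
E
python3 - <<'E'
from h import *
p1=lambda u,v:((u+.5)/5-.5+325,(v+.5)/5-.5+240)
p2=lambda u,v:((u+.5)/5.5-.5+155,(v+.5)/5.5-.5+218)
T=lambda p,z:onz("top",p,z)
print("tube",T(p1(494,199),101))
print("rack",*fit([(32,113),(32,-113),(-32,-113),(-32,113)],[T(p1(*c),40) for c in((62,33),(548,155),(518,296),(26,173))]))
loc=[(6,91),(6,19),(-66,19),(-66,91),(-30,55),(97,95),(-100,100),(-100,-100)]
px=[(35,265),(216,263),(212,444),(30,443),(124,355),(37,46),(38,531),(520,528)]
z=[60]*6+[16,16]
t,a,r=fit(loc,[T(p2(*p),h) for p,h in zip(px,z)]);print("mixer",t,a,r.tolist())
print("well",T(p2(124,355),60)); print("pad",T(p2(361,410),139))
print("teal", T(p1(690,245),95))
go([600,-200,250])
E
```

```text
tube [ 523.54454649 -269.44880274  101.        ]
rack [ 542.83636627 -189.96701642] -0.23494386617126886 [[ 0.9 -0.2]
 [ 0.6 -0.5]
 [-0.7 -0.3]
 [-0.8  0.9]]
mixer [545.33347086 212.1425684 ] 0.01995503467979566 [[0.2, 1.0], [0.4, -0.0], [-0.2, -0.5], [0.8, 0.2], [-0.4, -0.2], [-0.9, -0.3], [0.2, -0.5], [-0.1, 0.3]]
well [513.8692643  266.37042388  60.        ]
pad [489.56890861 156.06117862 139.        ]
teal [ 505.334375   -354.30445114   95.        ]
slide [-1.0377 -2.3761 -0.0949] wz->units per world yaw: -0.0 toolx [ 0.3883 -0.9215 -0.001 ] toolz [-3.e-04  1.e-03 -1.e+00]
```

The crop confirms the tall tube is the amber one at the rack's right end (424,280); it has by far the longest visible side. The empty socket is second from the left. Moving to it now, with the tool's x along the rack's x.

```bash
python3 -m creep '{"slide":[[-0.2,-0.46,-0.08],[-0.41,-0.914,-0.15],[-0.41,-0.914,-0.15],[-0.41,-0.914,-0.15],[-0.41,-0.914,-0.15],[-0.41,-0.914,-0.15],[-0.41,-0.914,-0.15]],"angular":[[0,0,-0.5],[0,0,-1],[0,0,-1],[0,0,-1],[0,0,-1],[0,0,-1],[0,0,-1]]}' 1 40; python3 -c "
from h import *
go([470,-257,260],0)"
```

```text
t: 0.68
ee_pos: [380.4, -428.0, 261.1]
tcp_rot: [0.948, -0.317, -0.0, -0.0]
force: [0.5, -0.7, 0.1]
grip_width: 1.002
slide [-0.1564 -0.9522  0.0062] wz->units per world yaw: -0.0 toolx [ 7.988e-01 -6.016e-01 -5.000e-04] toolz [-1.e-04  6.e-04 -1.e+00]
```

```bash
python3 -m creep '{"slide":[[-0.156,-0.952,0.006],[-0.156,-0.952,0.006],[-0.156,-0.952,0.006],[-0.156,-0.952,0.006],[-0.156,-0.952,0.006],[-0.156,-0.952,0.006],[-0.156,-0.952,0.006]],"angular":[[0,0,-0.784],[0,0,-0.784],[0,0,-0.784],[0,0,-0.784],[0,0,-0.784],[0,0,-0.784],[0,0,-0.784]]}' 0.75 40; python3 - <<'E'
from h import *
import cv2
print(arm.camera_info("wrist"))
im=arm.camera("wrist");cv2.imwrite("pics/w1.png",im[:,:,::-1])
go([523.3,-271,200])
E
```

```text
t: 1.27
ee_pos: [470.1, -256.9, 259.7]
tcp_rot: [0.993, -0.117, -0.0, -0.0]
force: [-0.6, -0.9, 0.1]
grip_width: 0.752
{'mtx': array([[371.64829954,   0.        , 322.32914834],
       [  0.        , 371.64829954, 229.71593802],
       [  0.        ,   0.        ,   1.        ]]), 'pose': array([[ 9.73060687e-01, -2.18870354e-01, -7.24476832e-02,
         4.88345702e+02],
       [-2.30543208e-01, -9.25996503e-01, -2.98965394e-01,
        -1.79709407e+02],
       [-1.65163980e-03,  3.07613793e-01, -9.51509867e-01,
         4.00973120e+02],
       [ 0.00000000e+00,  0.00000000e+00,  0.00000000e+00,
         1.00000000e+00]])}
slide [0.2757 0.002  0.2984] wz->units per world yaw: -0.0 toolx [ 9.724e-01 -2.332e-01 -8.000e-04] toolz [-7.e-04  6.e-04 -1.e+00]
```

View pics/w1.png

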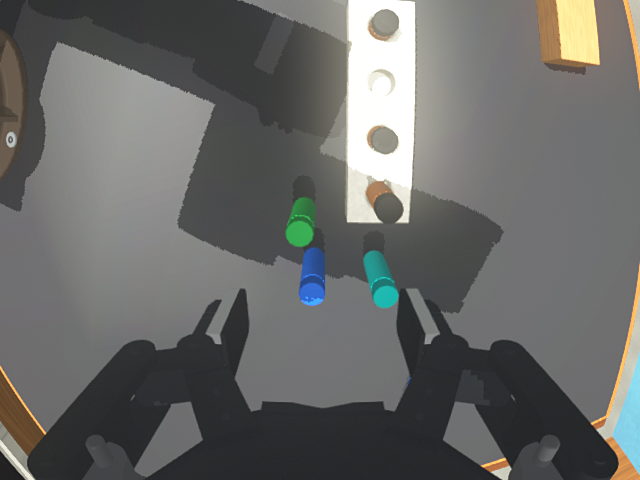

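Wrist view: tall tube's cap at (389,209) at the rack's near end. Look-alike tops: green (300,233), blue (312,294), turquoise (384,295).

```bash
python3 - <<'E'
from h import *
for n,p,z in(("tall",(389,209),101),("green",(300,233),95),("blue",(312,294),95),("teal",(384,295),95),("short",(383,140),66)):
    print(n,onz("wrist",p,z).round(1))
E
```

```text
tall [ 524.1 -270.   101. ]
green [ 445.1 -275.1   95. ]
blue [ 440.9 -335.4   95. ]
teal [ 506.  -352.6   95. ]
short [ 535.4 -215.7   66. ]
```

```bash
python3 -m creep '{"slide":[[0.15,0,0.1],[0.276,0.001,0.25],[0.276,0.001,0.4],[0.276,0.001,0.55],[0.276,0.001,0.65],[0.276,0.001,0.75],[0.276,0.001,0.85],[0.276,0.001,0.92],[0.276,0.001,0.97],[0.276,0.001,0.97],[0.276,0.001,0.97]],"angular":[[0,0,0],[0,0,0],[0,0,0],[0,0,0],[0,0,0],[0,0,0],[0,0,0],[0,0,0],[0,0,0],[0,0,0],[0,0,0]]}' 0.6 40 && python3 -m creep '{"slide":[[0,0,0],[0,0,0],[0,0,0],[0,0,0],[0,0,0],[0,0,0],[0,0,0],[0,0,0]],"angular":[[0,0,0],[0,0,0],[0,0,0],[0,0,0],[0,0,0],[0,0,0],[0,0,0],[0,0,0]]}' 0 40
```

```text
t: 2.23
ee_pos: [522.9, -271.7, 65.5]
tcp_rot: [0.993, -0.118, -0.001, -0.0]
force: [-0.2, -0.1, -0.8]
grip_width: 0.599
t: 2.9
ee_pos: [523.2, -272.1, 66.6]
tcp_rot: [0.993, -0.118, 0.0, 0.0]
force: [-2.1, -0.3, 6.7]
grip_width: 0.283
```

```bash
python3 -m creep '{"slide":[[0,0,-0.05],[0,0,-0.12],[0,0,-0.2],[0,0,-0.35],[0,0,-0.5],[0,0,-0.65],[0,0,-0.8],[0,0,-0.93],[0,0,-0.93],[0,0,-0.93]],"angular":[[0,0,0],[0,0,0],[0,0,0],[0,0,0],[0,0,0],[0,0,0],[0,0,0],[0,0,0],[0,0,0],[0,0,0]]}' && python3 - <<'E'
from h import *
import cv2
im=arm.camera("wrist");cv2.imwrite("pics/w2.png",im[:,:,::-1])
go([514,266.2,250])
E
```

```text
t: 3.73
ee_pos: [523.4, -271.9, 254.5]
tcp_rot: [0.993, -0.118, 0.001, 0.001]
force: [-0.3, 0.1, -1.3]
grip_width: 0.282
slide [-0.6734 -2.6043  0.0135] wz->units per world yaw: -0.0 toolx [ 9.722e-01 -2.342e-01  7.000e-04] toolz [ 6.e-04 -5.e-04 -1.e+00]
```

View pics/w2.png

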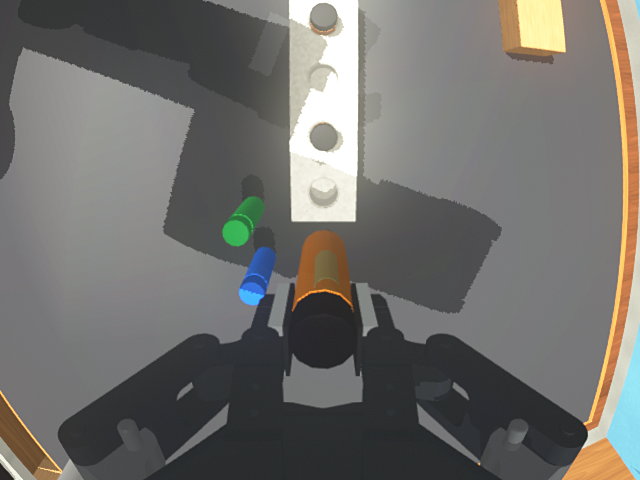

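Tube held upright and its socket is empty. Carry it across above lever height.

```bash
python3 -m creep '{"slide":[[-0.05,-0.2,0],[-0.15,-0.6,0],[-0.258,-1,0],[-0.258,-1,0],[-0.258,-1,0],[-0.258,-1,0],[-0.258,-1,0],[-0.258,-1,0],[-0.258,-1,0]],"angular":[[0,0,0],[0,0,0],[0,0,0],[0,0,0],[0,0,0],[0,0,0],[0,0,0],[0,0,0],[0,0,0]]}' && python3 -m creep '{"slide":[[-0.05,-0.2,0],[-0.15,-0.6,0],[-0.258,-1,0],[-0.258,-1,0],[-0.258,-1,0],[-0.258,-1,0],[-0.258,-1,0],[-0.258,-1,0],[-0.258,-1,0],[-0.258,-1,0],[-0.258,-1,0]],"angular":[[0,0,0],[0,0,0],[0,0,0],[0,0,0],[0,0,0],[0,0,0],[0,0,0],[0,0,0],[0,0,0],[0,0,0],[0,0,0]]}' && python3 - <<'E'
from h import *
import cv2
i=arm.camera_info("wrist");np.save("i3.npy",i,allow_pickle=True)
im=arm.camera("wrist");cv2.imwrite("pics/w3.png",im[:,:,::-1])
go([514,266.2,250])
E
```

```text
t: 4.53
ee_pos: [519.5, -66.1, 252.3]
tcp_rot: [0.993, -0.118, -0.0, 0.0]
force: [0.4, -0.2, -0.7]
grip_width: 0.28
t: 5.45
ee_pos: [516.7, 139.1, 252.2]
tcp_rot: [0.993, -0.119, -0.0, 0.0]
force: [-0.1, -0.7, -0.8]
grip_width: 0.278
slide [-0.1629 -0.6132  0.011 ] wz->units per world yaw: -0.0 toolx [ 9.716e-01 -2.368e-01 -4.000e-04] toolz [-5.e-04 -4.e-04 -1.e+00]
```

View pics/w3.png

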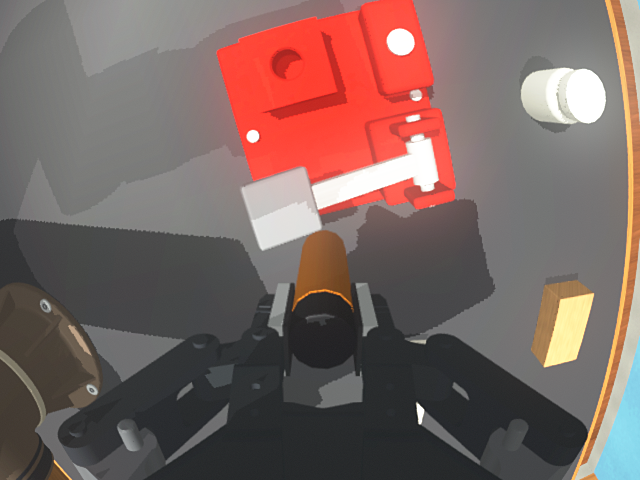

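Wrist view: well mouth (288,66), block corners about (247,52), (322,22), (336,92), (268,111); the tube's lower front rim is at (323,231).

```bash
python3 - <<'E'
from h import *
i=np.load("i3.npy",allow_pickle=True).item()
print("well",onz("wrist",(288,66),60,i).round(1))
print("blockctr",np.mean([onz("wrist",p,60,i) for p in((247,52),(322,22),(336,92),(268,111))],0).round(1))
s=arm.read_state();Rt=R.from_quat(s["tcp_rot"]);e=s["ee_pos"]
print(e.round(1))
for n,p,z in(("rim",(323,231),e[2]-60.6),("top",(323,336),e[2]+34.4)):
    w=onz("wrist",p,z,i);print(n,w.round(1),"tool",Rt.inv().apply(w-e).round(1))
E
```

```text
well [515.7 265.3  60. ]
blockctr [519.3 262.1  60. ]
[516.6 139.3 252.2]
rim [519.8 152.  191.6] tool [  0.1 -13.1  60.6]
top [518.1 145.5 286.6] tool [  0.   -6.3 -34.4]
```

```bash
python3 -m creep '{"slide":[[-0.05,-0.2,0],[-0.11,-0.4,0],[-0.15,-0.55,0],[-0.16,-0.61,0],[-0.16,-0.61,0.15],[-0.16,-0.61,0.3],[-0.16,-0.61,0.45],[-0.16,-0.61,0.52],[-0.16,-0.61,0.53],[-0.16,-0.61,0.53],[-0.16,-0.61,0.53],[-0.16,-0.61,0.53]],"angular":[[0,0,0],[0,0,0],[0,0,0],[0,0,0],[0,0,0],[0,0,0],[0,0,0],[0,0,0],[0,0,0],[0,0,0],[0,0,0],[0,0,0]]}' && python3 - <<'E'
from h import *
import cv2
s=arm.read_state();print(s["ee_pos"])
im=arm.camera("scene")[60:220,300:480];cv2.imwrite("pics/s4.png",cv2.resize(im[:,:,::-1],None,fx=3.3,fy=3.3,interpolation=cv2.INTER_CUBIC))
im2=arm.camera("wrist");cv2.imwrite("pics/w4.png",im2[100:400,140:500,::-1])
a=cv2.resize(im[:,:,::-1],(360,320),interpolation=cv2.INTER_CUBIC);b=cv2.resize(im2[150:350,220:430,::-1],(420,400))
c=np.zeros((400,780,3),np.uint8);c[:320,:360]=a;c[:,360:]=b;cv2.imwrite("pics/m4.png",c)
go([514.5,265.5,86])
E
```

```text
t: 6.5
ee_pos: [515.1, 265.4, 147.6]
tcp_rot: [0.993, -0.119, 0.001, -0.0]
force: [0.2, 0.0, -0.8]
grip_width: 0.277
[515.07778624 265.3850805  147.59179965]
slide [-0.0021  0.0004  0.3071] wz->units per world yaw: -0.0 toolx [ 0.9715 -0.2369  0.0013] toolz [ 1.4e-03  3.0e-04 -1.0e+00]
```

View pics/m4.png

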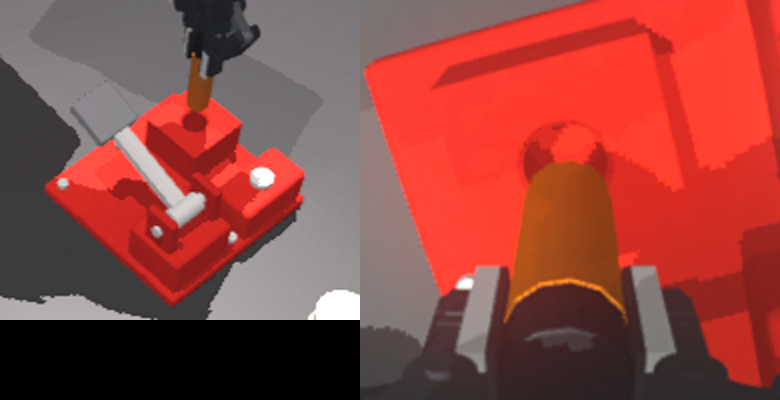

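Wrist crop: the tube's lower end (rim about (568,162)) sits over the well mouth (523–606, far edge y≈119), so it looks centred laterally. I'll check the other axis numerically.

```bash
python3 - <<'E'
from h import *
s=arm.read_state();Rt=R.from_quat(s["tcp_rot"]);e=s["ee_pos"]
for n,p,z in(("far",(565,119),60),("left",(522,152),60),("right",(607,152),60),("tuberim",(568,162),e[2]-60.6)):
    q=(220+(p[0]-360)/2,150+p[1]/2); w=onz("wrist",q,z);print(n,w.round(1),Rt.inv().apply(w-e).round(1))
E
```

```text
far [519.1 283.9  60. ] [ -0.3 -18.9  87.4]
left [503.  276.5  60. ] [-14.2  -7.8  87.4]
right [529.7 270.   60. ] [13.2 -7.9 87.4]
tuberim [518.6 278.2  86.8] [  0.6 -13.3  60.6]
```

```bash
python3 -m creep '{"slide":[[-0.003,-0.006,0.04],[-0.003,-0.006,0.08],[-0.003,-0.006,0.11],[-0.003,-0.006,0.13],[-0.003,-0.006,0.145],[-0.003,-0.006,0.16],[-0.003,-0.006,0.175],[-0.003,-0.006,0.188],[-0.003,-0.006,0.188]],"angular":[[0,0,0],[0,0,0],[0,0,0],[0,0,0],[0,0,0],[0,0,0],[0,0,0],[0,0,0],[0,0,0]]}' - 30; python3 -c "
from h import *
s=arm.read_state();print(s['ee_pos'],s['force'],s['wrist_torque'])"
```

```text
t: 7.35
ee_pos: [514.4, 266.7, 109.3]
tcp_rot: [0.993, -0.119, 0.0, -0.0]
force: [0.2, -0.1, 0.0]
grip_width: 0.279
[514.42135155 266.69778587 109.30629509] [ 0.21056392 -0.13819543  0.00113524] [-1.35401751e-02 -1.50248720e-05  6.18604223e-02]
```

Inside the well with no contact force. Down to the floor.

```bash
python3 -m creep '{"slide":[[0,0,0.02],[0,0,0.04],[0,0,0.06],[0,0,0.08],[0,0,0.095],[0,0,0.105],[0,0,0.11],[0,0,0.115],[0,0,0.118],[0,0,0.118]],"angular":[[0,0,0],[0,0,0],[0,0,0],[0,0,0],[0,0,0],[0,0,0],[0,0,0],[0,0,0],[0,0,0],[0,0,0]]}'
```

```text
t: 8.18
ee_pos: [514.6, 266.8, 86.5]
tcp_rot: [0.993, -0.119, 0.001, -0.0]
force: [-1.8, -0.9, 7.3]
grip_width: 0.285
```

```bash
python3 -m creep '{"slide":[[0,0,0],[0,0,0],[0,0,0],[0,0,0],[0,0,0],[0,0,0],[0,0,0],[0,0,0]],"angular":[[0,0,0],[0,0,0],[0,0,0],[0,0,0],[0,0,0],[0,0,0],[0,0,0],[0,0,0]]}' 0.65 && python3 -m creep '{"slide":[[0,0,-0.05],[0,0,-0.15],[0,0,-0.3],[0,0,-0.5],[0,0,-0.7],[0,0,-0.7],[0,0,-0.7]],"angular":[[0,0,0],[0,0,0],[0,0,0],[0,0,0],[0,0,0],[0,0,0],[0,0,0]]}' && python3 - <<'E'
from h import *
import cv2
im=arm.camera("scene")[60:220,300:480];im2=arm.camera("wrist");cv2.imwrite("pics/w5.png",im2[:,:,::-1])
a=cv2.resize(im[:,:,::-1],(360,320),interpolation=cv2.INTER_CUBIC);b=cv2.resize(im2[100:300,220:430,::-1],(420,400))
c=np.zeros((400,780,3),np.uint8);c[:320,:360]=a;c[:,360:]=b;cv2.imwrite("pics/m5.png",c)
go([479.3,155.8,200])
E
```

```text
t: 8.85
ee_pos: [514.6, 266.8, 86.5]
tcp_rot: [0.993, -0.119, 0.001, -0.0]
force: [-0.2, -1.0, 0.1]
grip_width: 0.648
t: 9.43
ee_pos: [515.0, 267.0, 229.4]
tcp_rot: [0.993, -0.119, 0.003, -0.001]
force: [-0.8, -0.4, -1.0]
grip_width: 0.646
slide [-0.0373  0.5794  0.1315] wz->units per world yaw: -0.0 toolx [ 0.9715 -0.2369  0.001 ] toolz [ 1.1e-03  3.0e-04 -1.0e+00]
```

View pics/m5.png

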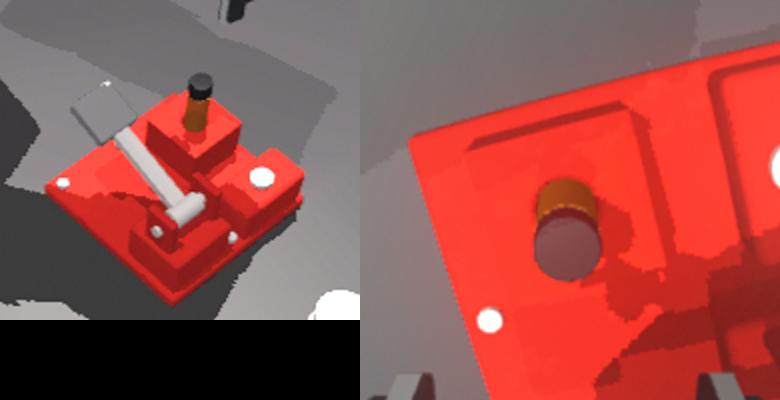

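The tube stands upright in the well at the expected depth, released, with the lever raised. Next: shut the fingers, go over the pad's level position at world (481.4, 155.8), and press gently.

```bash
python3 -m creep '{"slide":[[-0.01,0.15,0],[-0.02,0.35,0],[-0.027,0.577,0],[-0.027,0.577,0.1],[-0.027,0.577,0.2],[-0.027,0.577,0.3],[-0.027,0.577,0.34],[-0.027,0.577,0.34],[-0.027,0.577,0.34]],"angular":[[0,0,0],[0,0,0],[0,0,0],[0,0,0],[0,0,0],[0,0,0],[0,0,0],[0,0,0],[0,0,0]]}' 0 30; python3 -c "
from h import *
go([481.4,155.8,97])
print(arm.read_state()['ee_pos'])"
```

```text
t: 10.28
ee_pos: [481.4, 155.9, 158.0]
tcp_rot: [0.993, -0.119, -0.0, 0.0]
force: [0.0, 0.0, -0.2]
grip_width: 0.001
slide [3.000e-04 3.000e-04 3.049e-01] wz->units per world yaw: -0.0 toolx [ 9.716e-01 -2.367e-01 -4.000e-04] toolz [-4.e-04 -0.e+00 -1.e+00]
[481.39212653 155.87729154 157.97111224]
```

```bash
python3 -m creep '{"slide":[[0,0,0.04],[0,0,0.08],[0,0,0.11],[0,0,0.14],[0,0,0.165],[0,0,0.19],[0,0,0.21],[0,0,0.23],[0,0,0.245],[0,0,0.26],[0,0,0.27],[0,0,0.28],[0,0,0.28],[0,0,0.28]],"angular":[[0,0,0],[0,0,0],[0,0,0],[0,0,0],[0,0,0],[0,0,0],[0,0,0],[0,0,0],[0,0,0],[0,0,0],[0,0,0],[0,0,0],[0,0,0],[0,0,0]]}'
```

```text
t: 11.45
ee_pos: [480.6, 155.9, 101.7]
tcp_rot: [0.993, -0.119, -0.001, 0.0]
force: [-5.7, 0.3, 7.1]
grip_width: 0.0
```

```bash
python3 -m creep '{"slide":[[0,0,0.006],[0,0,0.012],[0.002,0,0.018],[0.003,0,0.022],[0.003,0,0.022],[0.003,0,0.022],[0.003,0,0.022],[0.003,0,0.022]],"angular":[[0,0,0],[0,0,0],[0,0,0],[0,0,0],[0,0,0],[0,0,0],[0,0,0],[0,0,0]]}'; python3 - <<'E'
from h import *
import cv2
im=arm.camera("scene")[60:200,310:470];im2=arm.camera("wrist")
a=cv2.resize(im[:,:,::-1],(400,350),interpolation=cv2.INTER_CUBIC);b=cv2.resize(im2[:,:,::-1],(400,300))
c=np.zeros((350,800,3),np.uint8);c[:,:400]=a;c[:300,400:]=b;cv2.imwrite("pics/m6.png",c)
print(arm.read_state()['force'])
E
```

```text
t: 12.12
ee_pos: [480.4, 155.9, 97.3]
tcp_rot: [0.993, -0.119, -0.002, 0.0]
force: [-4.9, 1.3, 8.9]
grip_width: 0.006
[-3.87330438  1.09846789  8.83853273]
```

View pics/m6.png

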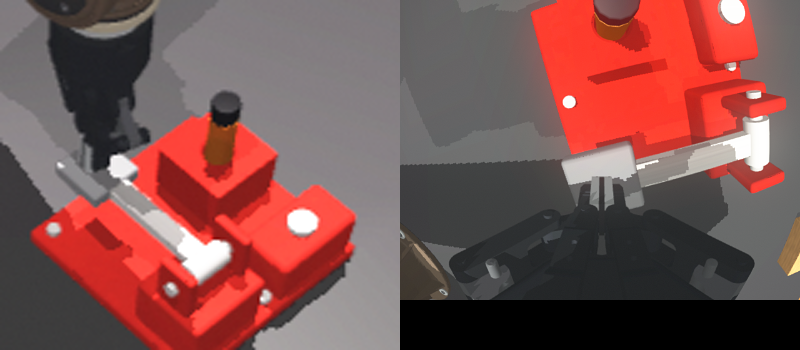

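Level at TCP z 97.3, pushing 8.8 N, which matches the 8 N spec at level. The pad is under the fingertips and the tube is still upright. Hand in after a short hold to check it is steady.

```bash
python3 -m creep '{"slide":[[0,0,0],[0,0,0],[0,0,0],[0,0,0],[0,0,0],[0,0,0]],"angular":[[0,0,0],[0,0,0],[0,0,0],[0,0,0],[0,0,0],[0,0,0]]}' && python3 -c "
from station import arm
s=arm.read_state();print(s['ee_pos'],s['force'])
if 93<s['ee_pos'][2]<100 and s['force'][2]>6: print(arm.sign_off())"
```

```text
t: 12.72
ee_pos: [480.3, 155.9, 97.4]
tcp_rot: [0.993, -0.119, -0.002, 0.0]
force: [-1.3, -1.1, 8.1]
grip_width: 0.005
[480.32419309 155.87943291  97.44478376] [-1.32733177 -1.08084727  8.11273125]
the job is handed in; nothing more can be done
None
```

I moved the tall tube from the end socket of the rack to the mixer's well, let go of it, then pressed the lever level. I handed in at about 12.7 s with the shut fingers still holding the lever; no verdict was reported.

- **Tube:** it touched the well floor with the gripper tip (TCP) at 86.5 mm, about where a fully seated tube should put it. The pictures after release and during the press show it standing upright, with the lever still raised at release.
- **Lever:** the final TCP height was 97.4 mm, against 97 mm for level. The steady upward force was 8.1 N, close to the expected 8 N.
- **Disagreements and gaps:**
    - The wrist camera put the well 1 to 4 mm away from the top camera's estimate. I aimed between the two, and the tube went in without contact until the floor.
    - I did not re-measure the short tubes, jar and carton at the end; nothing I did touched them as far as I could see.

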